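Hang the socket hanger on the rail and slide it to the pointer

TASK

Hook the socket hanger onto the open stretch of the rail, where no keeper strip is above it, and let it hang free there for a moment. Then slide it along the rail, in under the keeper strip, until its grip tab is in line with the pointer on the strip, and leave it hanging there. Do not let the hanger tip over, and leave the two white cups and the glass jar where they are.

Things in the scene. Friction and masses are not known exactly. Their poses are not given: they have to be found in the camera images.
- hanger: Loose socket hanger, 0.3 to 0.52 kg, 192 mm tall, standing upright at the start. Origin: centre of its underside; z up, y along its width; +x, where the hook opens, points away from the robot within 0.5 rad. A black tray 44 (x) by 90 (y) by 22 mm with three sockets (tops at z = 44 mm), a steel strap 4 by 40 mm at x = -20 mm up to the hook, above it a block and a grip tab.
- hook_seat (a point): Middle of the hook, 124 mm above the underside (hanger axes); lies on the rail's centre line when hung. The hook is a roof of two 35 degree slopes, 70 mm long in y, so it centres itself on the bar. Its lip at x = 18 to 22 mm ends 104 mm above the underside: the rail enters from +x, between lip and socket tops (60 mm high), up to the strap (36 mm inside the lip).
- tab (a point): Middle of the black grip tab, x = y = 0, 172 mm above the hanger's underside; the tab is 10 mm thick (hanger x), 30 mm wide (y), from 150 to 192 mm, free all round. Below it, on the hook, a steel block 16 (x) by 70 (y) mm, 134 to 150 mm above the underside; its flat ends at y = +-35 mm are good for pushing along the rail.
- rail_stand: Fixed rail: a round steel bar 12 mm thick along the stand's y, between posts 16 mm wide at y = +-207 mm, on a wooden foot board 130 (x) by 460 (y) by 20 mm. Origin: centre of the board's underside; +x points away from the robot, within 0.2 rad; hook on from the -x side. A tin 34 by 110 mm, top 55 mm above the bench, stands on the board behind the open half.
- rail_mid (a point): Middle of the rail, on its centre line, 200 mm above the bench; axes as the stand's.
- keeper: Fixed dark steel strip over the far edge of one half (left or right) of the rail; the other half is open. Origin on the rail's centre line, 85 to 115 mm from its middle; axes as the stand's. Strip x = 18 to 36, y = -70 to 70, z = 13 to 21 mm; posts at x = 36 to 48 mm, y = +-62 mm. A hanging hook passes under with about 10 mm to spare but cannot be put on or lifted off there.
- mark (a point): Pointer in the middle of the strip: a light metal arrow tip (towards -x) and an upright blade 12 mm wide, top 47 mm above the rail's centre line. The point is at x = 18, y = 0, z = 21 mm of the keeper; the middle of the hanger's tab must be level with it along the rail's y.
- cup_a: White plastic cup, 72 mm across, 85 mm tall, bystander; origin at the centre of its underside.
- cup_b: A second white cup like it, bystander; origin at the centre of its underside.
- jar: Closed glass jar with a steel cap, 66 mm across, 90 mm tall, bystander; origin at the centre of its underside.
Things that resemble listed ones, but are neither listed nor needed, are in the scene too. Of the things like the hanger, leave any that is red; of the rest the smaller one is meant.

How it is judged:
By the outcome, as a careful person would: the job done as asked, in the order asked, and still so for the second after the job is handed in, with the robot touching nothing.
It also fails if it takes over 58 s, if anything falls off the work surface, if the arm or the gripper's body presses on something with over 40 N, if the wrist force passes 120 N, or if a joint passes its speed limit or range.

ROBOT

A 7-joint arm with a two-finger parallel gripper is mounted at the origin on the work surface. World frame = base frame: x ahead of the robot, y to its left, z up, the work surface at z = 0. Lengths are in m, angles in rad, forces in N, time in s.
With the tool pointing down it reaches from about 0.4 to 0.85 m from the base axis. Payload 10.4 kg.
Tool frame: the origin (TCP) lies at the very end of the fingers, on their centre line; the grasp point (between the pads) lies 19 mm behind it; z points along the fingers, y is the line along which they close (so a half turn about z gives the same grasp; the last joint's range is limited). The gripper opens to 87 mm and grips with 3 to 60 N. Pads are 19 mm wide; open, the fingers measure 117 mm over their backs; the gripper's body (75 mm by 190 mm) begins 51 mm behind the grasp point.
Start: joints at [1.1, 0.332, -0.065, 1.46, 0.022, 1.35, -0.088], TCP at [0.271, -0.563, 0.223] pointing down, gripper open.
Joint ranges: [-2.6, 2.6], [-0.5, 2.12], [-1.47, 1.34], [0.16, 2.42], [-1.27, 4.41], [0.06, 2.06], [-2.6, 2.6]. Speed limits (rad/s): [2.22, 2.22, 2.79, 2.79, 3.14, 3.14, 3.14].

INTERFACE

Orientations are given as a unit quaternion [x, y, z, w].
In Python, from bench import * gives the robot as it stands.
- The arm moves only by the tool step_arm, never from a script. Its arguments are lists of equal length, an entry for each row: "delta_pos": the shift along the world's x, y, z in units of 25 mm (1.0 is 25 mm), a list of three; "turn": the turn about the world's z in units of 0.12 rad (1.0 is 0.12 rad). In form: {"delta_pos": [[tx, ty, tz], ...], "turn": [turn, ...]}. A call has 1 to 12 rows; each row shifts and turns the commanded pose from where the row before left it; what a row does not reach is not made up. A row lasts 1/10 s, in which the tool goes at most 50 mm and 8.59 degrees, less where a joint would pass 70% of its speed; a pose out of reach is approached as far as the arm can. A call with a number of a shift or a turn outside -1 to 1 is refused whole. A call with a gripper value outside its range is refused whole. "grip" is the closure, from 0 (fully open) to 1 (shut), set as the call begins (left out, the last holds). The fingers move at their own pace and stop on an object; "newtons" is the grip in N (left out, the last holds). Time passes only in rows, so rows that do not move let the fingers close. It gives the time, the measured TCP pose, the force, the opening and the grip force at its end, in the units of the state.
- read_state(): the state, without advancing time (a new reading comes with each control period).
- camera(name): name is "side" or "top" or "wrist"; returns a dict with "image" (420x560x3 uint8, red, green, blue), "z_map" (420x560 float32, m along the optical axis (not along the pixel's ray), 0 where there is no reading), "mtx" (3x3 intrinsics, pixels), "view" (4x4, takes a point from world to camera coordinates). Camera axes: x right, y up, looking along -z (the intrinsics and any distortion apply to the point x, -y, -z); pixel columns grow to the right and rows downward; lengths in m; the calibration is good to about 2 mm. A picture is of the moment at which its call begins.
- close_job(): hands the job in; it is judged then, once.
The state is a dict: "time": time; "joint_positions": joint angles; "joint_vel": joint speeds; "joint_torque": joint torques, N m; "ee_pos": TCP position; "eef_rot": TCP orientation; "ft_force": force on the tool from outside, world axes, zero at the start; "torque": the same for the moment, N m; "width": finger opening in m; "grip_force": force on a finger pad.
Only numpy, scipy, OpenCV 4.12 (cv2) and the standard library are available. Lean on these libraries where they do the work, as an engineer would, in place of code of your own. Each camera call takes 0.05 s, during which the arm holds its last target. There are 200 camera calls.

## Working session

There is one attempt and no reset: what is moved stays moved. The work goes in short steps, Python scripts to look and compute and a tool call to move; the robot and the scene stay as the last step left them, time stands still between calls to the robot, and variables do not carry over. Pictures are saved under pics/ and viewed, at most 10 in all, crops included, and the job is handed in when it is done.

Besides the shell and the picture viewer there is one more tool, called after ">>>" as name(argument=value, ...) on one line, values as JSON. step_arm: Moves the arm, as the interface text tells. Shifts and turns lie within -1 to 1; 1 stands for 25 mm of shift or 0.12 rad of turn. Its arguments: {"type":"object","properties":{"delta_pos":{"type":"array"},"turn":{"type":"array"},"grip":{"type":"number"},"newtons":{"type":"number"}},"required":["delta_pos","turn"]}

```bash
mkdir -p pics
cat > h.py <<'E'
from bench import *
import numpy as np, cv2
def snap(n,f):
    c=camera(n); np.savez('pics/'+f+'.npz',**c); cv2.imwrite('pics/'+f+'.png',c['image'][:,:,::-1]); return c
def load(f): return dict(np.load('pics/'+f+'.npz'))
def cloud(c):
    z=c['z_map'].astype(float); K=c['mtx']; v,u=np.mgrid[:z.shape[0],:z.shape[1]]
    p=np.stack([(u-K[0,2])/K[0,0]*z,-(v-K[1,2])/K[1,1]*z,-z,np.ones_like(z)],-1)
    w=(p@np.linalg.inv(c['view']).T)[...,:3]; w[z==0]=np.nan; return w
E
python3 - <<'E'
from h import *
a=snap('top','t0');b=snap('side','s0')
print(read_state()); print(a['mtx'],a['view'],b['view'])
E
```

```text
{'time': 0.1, 'joint_positions': array([ 1.10038242,  0.33280394, -0.06471488,  1.46084917,  0.0216202 ,
        1.34992112, -0.08847489]), 'joint_vel': array([ 0.001299  , -0.00152822, -0.00186606, -0.00302336, -0.00022119,
       -0.00016627,  0.00119409]), 'joint_torque': array([ 9.22962354e-04, -6.24545002e+01,  2.36962165e-02, -3.90716636e+01,
       -6.16976456e-02,  3.65798268e-02,  2.01909921e-05]), 'ee_pos': array([ 0.27046882, -0.56305706,  0.22184041]), 'eef_rot': array([ 9.75030232e-01,  2.22071234e-01, -1.78379215e-04, -6.17392014e-04]), 'ft_force': array([-0.39165582,  0.14274054, -0.19586473]), 'torque': array([-0.05539732, -0.00081335, -0.00376263]), 'grip_force': 0.0, 'width': 0.08729587711758767}
[[511.39800657   0.         278.83367292]
 [  0.         511.39800657 209.87256317]
 [  0.           0.           1.        ]] [[-0.02012577 -0.99968718  0.01484931  0.03626985]
 [ 0.98267437 -0.01704189  0.18455528 -0.51978525]
 [-0.18424449  0.01830635  0.98270995 -1.2836237 ]
 [ 0.          0.          0.          1.        ]] [[-0.99563593 -0.09325674  0.0035038   0.52007405]
 [ 0.0496872  -0.49794618  0.86578334 -0.13159702]
 [-0.07899543  0.86217909  0.50040677 -1.27141702]
 [ 0.          0.          0.          1.        ]]
```

View pics/t0.png

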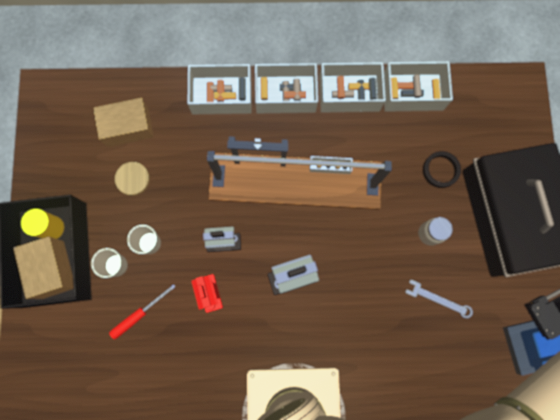

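View pics/s0.png

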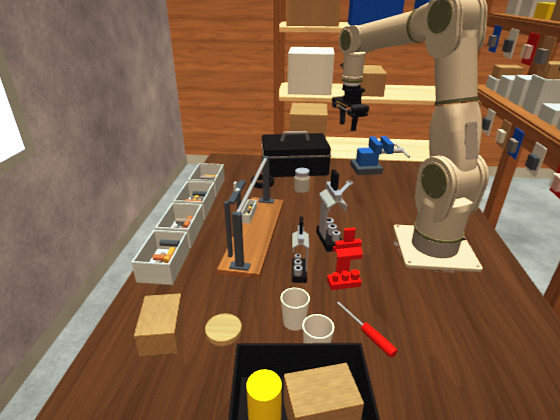

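The top view shows the small hanger at about (221,237), the larger decoy at (295,273) and the red one at (207,293). The keeper is over the left half with its pointer at (258,144). The open half is on the right, with the tin behind it at (331,164). The cups are at (143,240) and (109,263).

Run:
```python
from h import *
c=load('t0'); w=cloud(c)
im=c['image'][120:260,190:400,::-1]; cv2.imwrite('pics/t0c.png',cv2.resize(im,None,fx=3.8,fy=3.8,interpolation=cv2.INTER_CUBIC))
def box(n,u0,u1,v0,v1,z0,z1):
    p=w[v0:v1,u0:u1].reshape(-1,3); p=p[(p[:,2]>z0)&(p[:,2]<z1)]
    if len(p)<3: print(n,len(p)); return
    r=cv2.minAreaRect(p[:,:2].astype(np.float32)*1000)
    print(n,len(p),'med',np.median(p,0).round(4),'min',p.min(0).round(3),'max',p.max(0).round(3),'rect',np.round(r[0],1),np.round(r[1],1),round(r[2],1))
box('hang all',198,246,222,254,.01,.3)
box('tab',198,246,222,254,.16,.2)
box('block',198,246,222,254,.125,.156)
box('tray',198,246,222,254,.015,.05)
box('big tab',265,325,250,300,.16,.3)
box('strip',225,292,134,156,.208,.226)
box('blade',225,292,134,156,.232,.26)
p=w[140:185,205:395].reshape(-1,3); p=p[(p[:,2]>.19)&(p[:,2]<.212)]
box('railpts',215,385,150,180,.195,.212)
for u in range(225,385,20):
    q=w[145:185,u]; q=q[(q[:,2]>.19)&(q[:,2]<.212)]; print(u,q.mean(0).round(4) if len(q) else None,len(q))
box('cupA',120,165,220,262,.07,.1);box('cupB',85,128,245,282,.07,.1);box('jar',415,460,210,250,.07,.1)
```

```text
hang all 800 med [0.4364 0.169  0.1245] min [0.418 0.13  0.01 ] max [0.467 0.218 0.197] rect [443.6 174.7] [47.1 89.3] 3.0
tab 83 med [0.4416 0.1742 0.1893] min [0.437 0.16  0.162] max [0.449 0.189 0.197] rect [443.3 174.4] [11.  29.1] 2.5
block 304 med [0.4374 0.1717 0.1368] min [0.42  0.14  0.125] max [0.466 0.21  0.156] rect [443.  175.3] [42.3 70.2] 4.5
tray 181 med [0.4309 0.1435 0.0228] min [0.419 0.13  0.015] max [0.466 0.218 0.05 ] rect [442.5 174.7] [42.6 89.3] 3.2
big tab 1111 med [ 0.3456 -0.0039  0.1732] min [ 0.306 -0.057  0.16 ] max [0.39  0.047 0.265] rect [349.1  -5. ] [62.9 94.7] 16.9
strip 541 med [0.6411 0.0772 0.2207] min [0.627 0.007 0.21 ] max [0.667 0.147 0.226] rect [647.2  76.9] [140.   31.6] 86.0
blade 22 med [0.6453 0.0765 0.2447] min [0.642 0.072 0.233] max [0.651 0.081 0.248] rect [646.4  76.5] [9.2 8. ] 87.6
railpts 884 med [ 0.6058 -0.0234  0.2048] min [ 0.581 -0.22   0.196] max [0.632 0.176 0.212] rect [611.7 -22.5] [398.   27.7] 85.2
225 [0.6189 0.1526 0.2041] 5
245 [0.615  0.1059 0.2065] 5
265 [0.6159 0.0592 0.2052] 6
285 [0.6092 0.0127 0.2048] 5
305 [ 0.6059 -0.034   0.2055] 5
325 [ 0.6017 -0.0807  0.2047] 6
345 [ 0.5987 -0.1275  0.2042] 6
365 [ 0.5941 -0.174   0.2049] 5
cupA 199 med [0.4478 0.3842 0.0825] min [0.392 0.337 0.07 ] max [0.481 0.426 0.092] rect [442.2 386.7] [ 70.7 102.7] 19.4
cupB 209 med [0.3915 0.4672 0.0824] min [0.355 0.423 0.07 ] max [0.425 0.493 0.091] rect [389.9 457.7] [69.9 69.8] 86.2
jar 444 med [ 0.4587 -0.3749  0.0899] min [ 0.431 -0.406  0.07 ] max [ 0.488 -0.348  0.098] rect [ 459.7 -377.1] [56.6 57.7] 25.4
```

View pics/t0c.png

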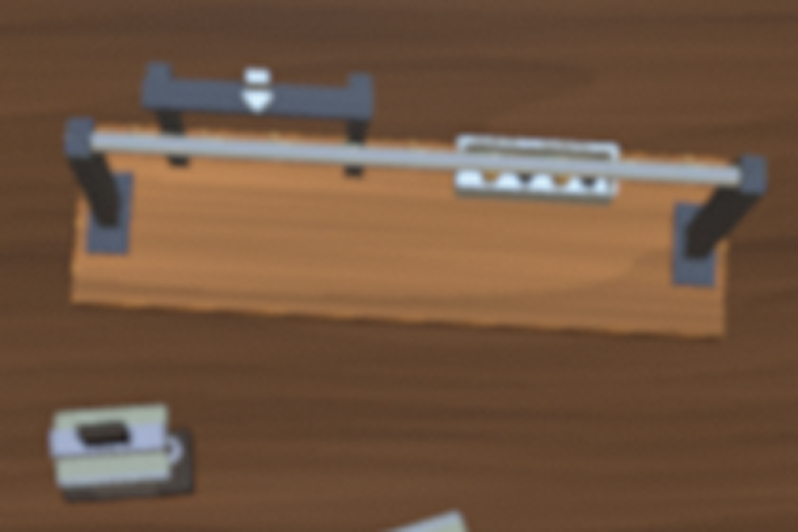

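>>> step_arm(delta_pos=[[0.5, 0.3, 1], [0.5, 0.6, 1], [0.6, 0.9, 1], [0.6, 1, 1], [0.6, 1, 1], [0.6, 1, 0.5], [0.6, 1, 0], [0.6, 1, 0], [0.6, 1, 0], [0.6, 1, 0], [0.6, 1, 0], [0.6, 1, 0]], turn=[-0.28, -0.28, -0.28, -0.28, -0.28, -0.28, -0.28, -0.28, -0.28, -0.28, -0.28, -0.28], grip=0)

```text
time: 1.3
ee_pos: [0.446, -0.2922, 0.3598]
eef_rot: [1.0, 0.022, -0.0, -0.0]
ft_force: [1.0, -1.0, -0.5]
width: 0.087
grip_force: 0.0
```

>>> step_arm(delta_pos=[[0, 1, 0], [0, 1, 0], [0, 1, 0], [0, 1, 0], [0, 1, 0], [0, 1, 0], [0, 1, 0], [0, 1, 0], [0, 1, 0], [0, 1, 0], [0, 1, 0], [0, 1, 0]], turn=[0, 0, 0, 0, 0, 0, 0, 0, 0, 0, 0, 0])

```text
time: 2.5
ee_pos: [0.4453, 0.0076, 0.3598]
eef_rot: [1.0, 0.022, -0.0, 0.0]
ft_force: [-0.2, -0.5, 0.5]
width: 0.087
grip_force: 0.0
```

>>> step_arm(delta_pos=[[0, 1, 0], [0, 1, 0], [0, 1, 0], [0, 1, 0], [0, 1, 0], [0, 1, 0], [0, 0.6, 0], [0, 0, 0], [0, 0, 0], [0, 0, 0]], turn=[0, 0, 0, 0, 0, 0, 0, 0, 0, 0])

```text
time: 3.5
ee_pos: [0.4459, 0.1703, 0.36]
eef_rot: [1.0, 0.021, -0.0, 0.0]
ft_force: [-0.3, 0.0, -0.3]
width: 0.0871
grip_force: 0.0
```

Run:
```python
from h import *
c=snap('wrist','w0'); w=cloud(c)
p=w.reshape(-1,3); print(read_state()['ee_pos'])
def box(n,z0,z1,x0=.38,x1=.5,y0=.08,y1=.26):
    q=p[(p[:,2]>z0)&(p[:,2]<z1)&(p[:,0]>x0)&(p[:,0]<x1)&(p[:,1]>y0)&(p[:,1]<y1)]
    if len(q)<3: print(n,len(q)); return
    r=cv2.minAreaRect(q[:,:2].astype(np.float32)*1000)
    print(n,len(q),q.min(0).round(3),q.max(0).round(3),np.round(r[0],1),np.round(r[1],1),round(r[2],1))
box('tabtop',.185,.2);box('blk',.145,.156);box('tray',.015,.03);box('all',.01,.25)
```

```text
[0.44587519 0.17040073 0.36000755]
tabtop 233 [0.437 0.16  0.187] [0.447 0.191 0.194] [442.  175.4] [ 9.5 30. ] 2.7
blk 471 [0.432 0.141 0.145] [0.451 0.211 0.152] [441.9 175.7] [16.4 69.2] 3.6
tray 315 [0.434 0.131 0.015] [0.466 0.221 0.03 ] [447.9 175.9] [32.2 88.3] 2.9
all 2145 [0.417 0.131 0.01 ] [0.466 0.221 0.194] [441.4 175.6] [46.6 88.5] 2.5
```

View pics/w0.png

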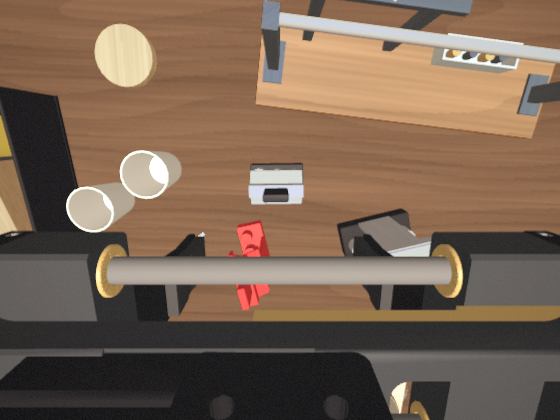

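The wrist view shows the hanger's tab at (276,196), upright and opening away from the robot. The big decoy, at (385,240), and the cups are clear of the path. Next I go down and grasp.

>>> step_arm(delta_pos=[[-0.16, 0.2, -0.8], [0, 0, -0.9], [0, 0, -0.9], [0, 0, -0.9], [0, 0, -0.9], [0, 0, -0.9], [0, 0, -0.9], [0, 0, -0.8], [0, 0, -0.6], [0, 0, -0.6], [0, 0, 0], [0, 0, 0]], turn=[0, 0, 0, 0, 0, 0, 0, 0, 0, 0, 0, 0])

```text
time: 4.75
ee_pos: [0.4418, 0.1761, 0.1555]
eef_rot: [1.0, 0.022, -0.0, 0.0]
ft_force: [-0.0, 0.2, 0.6]
width: 0.0874
grip_force: 0.0
```

>>> step_arm(delta_pos=[[0, 0, 0], [0, 0, 0], [0, 0, 0], [0, 0, 0], [0, 0, 0], [0, 0, 0], [0, 0, 0], [0, 0, 0]], turn=[0, 0, 0, 0, 0, 0, 0, 0], grip=1, newtons=30)

```text
time: 5.55
ee_pos: [0.4417, 0.1765, 0.1551]
eef_rot: [1.0, 0.022, -0.0, 0.0]
ft_force: [1.0, -2.4, 0.5]
width: 0.0308
grip_force: 0.7
```

>>> step_arm(delta_pos=[[0, 0, 0], [0, 0, 0], [0, 0, 0.3], [0, 0, 0.5], [0, 0, 0.6], [0.1, 0, 0.7], [0.2, -0.1, 0.8], [0.3, -0.3, 0.8], [0.3, -0.4, 0.7], [0.3, -0.5, 0.4], [0.3, -0.6, 0.2], [0.2, -0.6, 0]], turn=[0, 0, 0, 0, 0, 0, 0, 0, 0, 0, 0, 0])

```text
time: 6.75
ee_pos: [0.4849, 0.1132, 0.2811]
eef_rot: [1.0, 0.022, 0.001, -0.0]
ft_force: [-0.0, -0.1, -4.1]
width: 0.0294
grip_force: 29.9
```

>>> step_arm(delta_pos=[[0, -0.6, 0], [0, -0.7, 0], [0, -0.8, 0], [0, -0.8, 0], [0, -0.8, 0], [0, -0.8, 0], [0, -0.8, 0], [0, -0.8, 0], [0, -0.8, 0], [0, -0.8, 0], [0, -0.7, 0], [0, -0.5, 0]], turn=[-0.1, -0.1, -0.1, -0.1, -0.1, -0.1, -0.1, -0.1, -0.1, -0.1, 0, 0])

```text
time: 7.95
ee_pos: [0.484, -0.1105, 0.2799]
eef_rot: [0.999, -0.039, -0.0, 0.0]
ft_force: [0.4, 0.5, -3.0]
width: 0.0297
grip_force: 29.9
```

>>> step_arm(delta_pos=[[0, -0.3, 0], [0, -0.2, 0], [0, 0, 0], [0, 0, 0], [0, 0, 0]], turn=[0, 0, 0, 0, 0])

```text
time: 8.45
ee_pos: [0.4842, -0.1201, 0.2801]
eef_rot: [0.999, -0.037, 0.0, -0.0]
ft_force: [0.6, 0.5, -4.7]
width: 0.0299
grip_force: 29.9
```

Run:
```python
from h import *
c=snap('side','s1'); snap('wrist','w1'); s=read_state(); print(s['ee_pos'],s['grip_force'],s['width'],s['ft_force'])
cv2.imwrite('pics/s1c.png',cv2.resize(c['image'][100:300,190:390,::-1],None,fx=3,fy=3,interpolation=cv2.INTER_CUBIC))
```

```text
[ 0.4842054  -0.12038275  0.28012626] 29.930683344136924 0.02956295530488511 [ 1.09717916 -0.13832348 -3.83608769]
```

View pics/s1c.png

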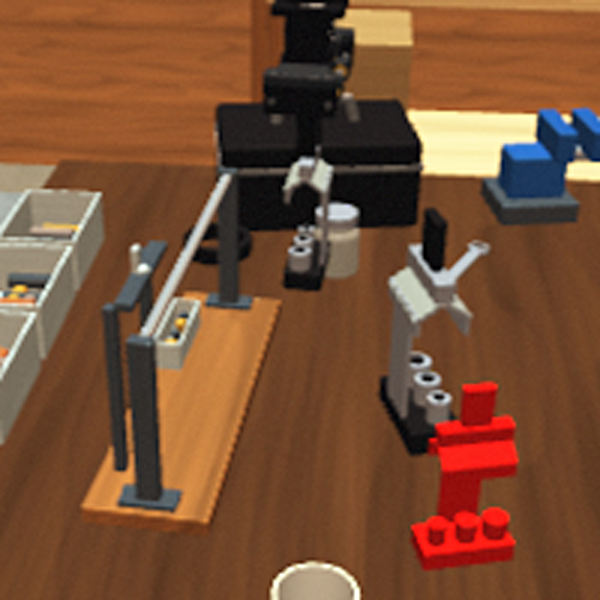

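View pics/w1.png

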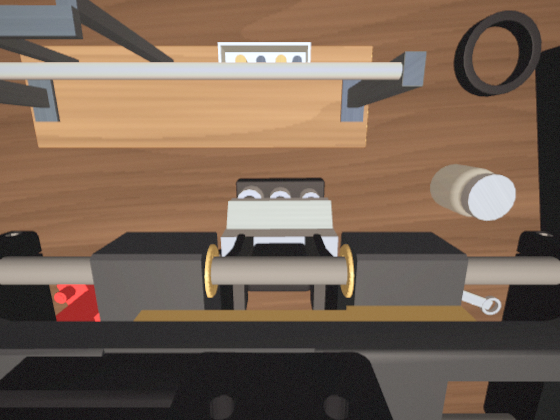

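The side view shows the hanger held upright and level in front of the open half. The wrist view shows the rail at row 71, parallel to the hook. I'll take an accurate rail line from the wrist depth.

Run:
```python
from h import *
c=load('w1'); w=cloud(c)
m=w.copy()
p=w[:, :395].reshape(-1,3); q=p[(p[:,2]>.192)&(p[:,2]<.212)&(p[:,0]>.57)&(p[:,0]<.63)&(p[:,1]<-.02)]
f=np.polyfit(q[:,1],q[:,0],1); print(len(q),f,q[:,2].max(),q.min(0),q.max(0),'x@-.12',np.polyval(f,-.12))
f2=[]
for y in np.arange(-.2,-.02,.02):
    k=q[abs(q[:,1]-y)<.01]; print(round(y,3),len(k),k.min(0).round(4),k.max(0).round(4))
# hanger roof
q=p[(p[:,2]>.2)&(p[:,2]<.29)&(p[:,0]>.45)&(p[:,0]<.53)&(abs(p[:,1]+.12)<.05)]
print('hook',q.min(0),q.max(0))
C=-c['view'][:3,:3].T@c['view'][:3,3]; print(C)
```

```text
4691 [0.07605128 0.60599153] 0.2084289273225689 [ 0.57903799 -0.21774931  0.19216083] [ 0.61056955 -0.02001776  0.20842893] x@-.12 0.5968653747636462
-0.2 480 [ 0.585  -0.2099  0.1975] [ 0.598  -0.19    0.2073]
-0.18 483 [ 0.5866 -0.19    0.1977] [ 0.5992 -0.17    0.2079]
-0.16 485 [ 0.588  -0.1699  0.197 ] [ 0.6008 -0.1501  0.2075]
-0.14 486 [ 0.5896 -0.15    0.1978] [ 0.6024 -0.13    0.2076]
-0.12 485 [ 0.5908 -0.13    0.1977] [ 0.6039 -0.11    0.2077]
-0.1 484 [ 0.5926 -0.11    0.1971] [ 0.6052 -0.09    0.2077]
-0.08 485 [ 0.594  -0.0899  0.1977] [ 0.6069 -0.0701  0.2084]
-0.06 491 [ 0.5956 -0.07    0.1971] [ 0.6085 -0.05    0.2078]
-0.04 481 [ 0.5972 -0.05    0.1973] [ 0.61   -0.03    0.2077]
hook [ 0.47742225 -0.15588299  0.22879945] [ 0.50920866 -0.08427152  0.28998148]
[ 0.55110721 -0.12442753  0.44232145]
```

>>> step_arm(delta_pos=[[0.3, 0, 0], [0.5, 0, 0], [0.5, 0, 0], [0.5, 0, 0], [0.5, 0, 0], [0.5, 0, 0], [0.5, 0, 0], [0.5, 0, 0], [0.4, 0, 0], [0.3, 0, 0], [0, 0, 0], [0, 0, 0]], turn=[0, 0, 0, 0, 0, 0, 0, 0, 0, 0, 0, 0])

```text
time: 9.75
ee_pos: [0.5965, -0.1208, 0.2799]
eef_rot: [0.999, -0.038, -0.0, -0.0]
ft_force: [-0.3, -0.3, -3.9]
width: 0.0294
grip_force: 29.9
```

>>> step_arm(delta_pos=[[0, 0, -0.3], [0, 0, -0.4], [0, 0, -0.4], [0, 0, -0.4], [0, 0, -0.2], [0, 0, -0.1], [0, 0, 0], [0, 0, 0], [0, 0, 0]], turn=[0, 0, 0, 0, 0, 0, 0, 0, 0])

```text
time: 10.65
ee_pos: [0.5969, -0.1209, 0.2355]
eef_rot: [0.999, -0.038, 0.0, 0.0]
ft_force: [0.4, -0.0, -4.6]
width: 0.0297
grip_force: 29.9
```

>>> step_arm(delta_pos=[[0, 0, -0.05], [0, 0, -0.05], [0, 0, -0.04], [0, 0, 0], [0, 0, 0]], turn=[0, 0, 0, 0, 0])

```text
time: 11.15
ee_pos: [0.5968, -0.1209, 0.2317]
eef_rot: [0.999, -0.038, 0.0, 0.0]
ft_force: [1.2, -0.0, -2.5]
width: 0.0298
grip_force: 29.9
```

>>> step_arm(delta_pos=[[0, 0, -0.04], [0, 0, -0.04], [0, 0, 0], [0, 0, 0]], turn=[0, 0, 0, 0])

```text
time: 11.55
ee_pos: [0.5976, -0.1209, 0.2309]
eef_rot: [0.999, -0.038, 0.001, 0.0]
ft_force: [2.2, -0.4, 5.7]
width: 0.0298
grip_force: 30.0
```

Contact force turned upward, so the hook is seated. I release now and retreat a little.

>>> step_arm(delta_pos=[[0, 0, 0], [0, 0, 0], [0, 0, 0], [0, 0, 0], [0, 0, 0], [0, 0, 0], [0, 0, 0.3], [0, 0, 0.6], [0, 0, 0.8], [0, 0, 0.8], [0, 0, 0], [0, 0, 0]], turn=[0, 0, 0, 0, 0, 0, 0, 0, 0, 0, 0, 0], grip=0)

```text
time: 12.75
ee_pos: [0.5969, -0.1209, 0.2929]
eef_rot: [0.999, -0.038, 0.001, 0.0]
ft_force: [1.2, -0.2, -0.7]
width: 0.087
grip_force: 0.0
```

>>> step_arm(delta_pos=[[0, 0, 0], [0, 0, 0], [0, 0, 0], [0, 0, 0], [0, 0, 0], [0, 0, 0], [0, 0, 0], [0, 0, 0], [0, 0, 0], [0, 0, 0]], turn=[0, 0, 0, 0, 0, 0, 0, 0, 0, 0])

```text
time: 13.75
ee_pos: [0.5967, -0.1209, 0.2921]
eef_rot: [0.999, -0.038, 0.0, 0.0]
ft_force: [1.0, -0.5, 0.5]
width: 0.0872
grip_force: 0.0
```

Run:
```python
from h import *
c=snap('side','s2'); snap('top','t2'); snap('wrist','w2')
a=cv2.resize(c['image'][100:260,200:360,::-1],(400,400),interpolation=cv2.INTER_CUBIC)
b=cv2.resize(load('w2')['image'][:,:,::-1],(400,300)); b=cv2.copyMakeBorder(b,0,100,0,0,0)
cv2.imwrite('pics/m2.png',np.hstack([a,b]))
p=cloud(load('w2')).reshape(-1,3)
for n,z0,z1 in (('tab',.255,.285),('blk',.217,.235),('sock',.08,.13)):
    q=p[(p[:,2]>z0)&(p[:,2]<z1)&(abs(p[:,0]-.6)<.04)&(abs(p[:,1]+.12)<.06)]
    if len(q)>3:
        r=cv2.minAreaRect(q[:,:2].astype(np.float32)*1000); print(n,len(q),q.min(0).round(3),q.max(0).round(3),np.round(r[0],1),np.round(r[1],1),round(r[2],1))
print(read_state()['ee_pos'])
```

```text
tab 842 [ 0.59  -0.135  0.255] [ 0.601 -0.105  0.27 ] [ 595.7 -119.9] [29.6 10.5] 86.6
blk 1437 [ 0.587 -0.155  0.217] [ 0.608 -0.085  0.235] [ 597.1 -119.8] [70.1 16.6] 85.3
sock 1170 [ 0.604 -0.166  0.082] [ 0.628 -0.076  0.122] [ 616.2 -121. ] [89.1 17.4] 85.8
[ 0.59663442 -0.12090469  0.29209321]
```

View pics/m2.png

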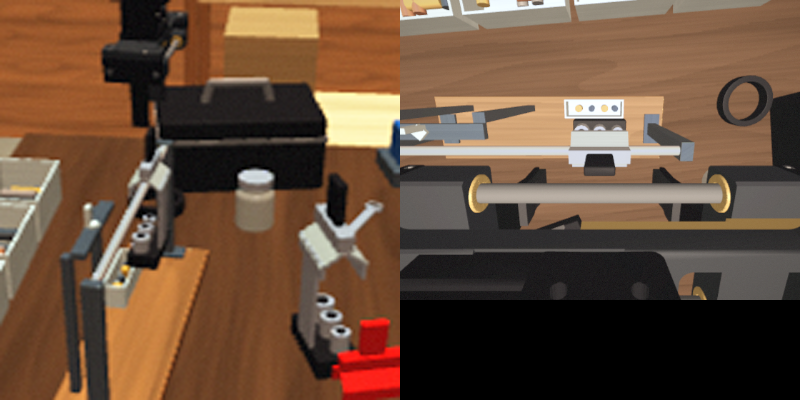

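It hangs free on the open rail: hook over the bar at wrist view (600,155) in the mosaic, with only a slight natural tilt. Now I regrip the tab gently and slide.

>>> step_arm(delta_pos=[[0, 0.04, -0.5], [0, 0, -0.6], [0, 0, -0.6], [0, 0, -0.46], [0, 0, 0], [0, 0, 0]], turn=[0, 0, 0, 0, 0, 0])

```text
time: 14.5
ee_pos: [0.5966, -0.1199, 0.2379]
eef_rot: [0.999, -0.038, -0.0, -0.0]
ft_force: [0.5, 0.1, 0.0]
width: 0.087
grip_force: 0.0
```

>>> step_arm(delta_pos=[[0, 0, 0], [0, 0, 0], [0, 0, 0], [0, 0, 0], [0, 0, 0], [0, 0, 0], [0, 0, 0], [0, 0, 0], [0, 0, 0], [0, 0, 0]], turn=[0, 0, 0, 0, 0, 0, 0, 0, 0, 0], grip=1, newtons=5)

```text
time: 15.5
ee_pos: [0.5967, -0.1203, 0.2381]
eef_rot: [0.999, -0.038, 0.0, 0.0]
ft_force: [-0.3, -1.6, -0.8]
width: 0.0301
grip_force: 5.0
```

Run:
```python
from h import *
yh=np.array([.0758,.9971,0])
for f in ('w2','t2','w1'):
    p=cloud(load(f)).reshape(-1,3)
    for n,z0,z1 in (('blade',.228,.255),('strip',.213,.2265)):
        q=p[(p[:,2]>z0)&(p[:,2]<z1)&(abs(p[:,0]-.64)<.03)&(p[:,1]>-.01)&(p[:,1]<.17)]
        if len(q)>5:
            s=q@yh; print(f,n,len(q),q.min(0).round(3),q.max(0).round(3),'s',s.min().round(4),s.max().round(4),np.median(s).round(4))
s=read_state(); print(s['ee_pos'],s['ee_pos']@yh,s['width'],s['grip_force'],s['ft_force'])
```

```text
w2 blade 284 [0.641 0.069 0.228] [0.648 0.082 0.249] s 0.1176 0.131 0.1193
w2 strip 2655 [0.626 0.006 0.213] [0.656 0.103 0.226] s 0.0541 0.1511 0.0927
t2 blade 27 [0.639 0.072 0.229] [0.651 0.082 0.252] s 0.1204 0.1301 0.1252
t2 strip 519 [0.627 0.007 0.213] [0.667 0.147 0.226] s 0.0557 0.1956 0.1275
w1 strip 2768 [0.625 0.005 0.213] [0.65  0.063 0.224] s 0.0535 0.1107 0.0769
[ 0.59666855 -0.1202532   0.23812147] -0.07467699375299833 0.030104866954704376 4.998030674614711 [-0.26924044 -1.64043769 -0.76304472]
```

>>> step_arm(delta_pos=[[0.01, 0.1, 0], [0.015, 0.2, 0], [0.02, 0.27, 0], [0.02, 0.27, 0], [0.02, 0.27, 0], [0.02, 0.27, 0], [0.02, 0.27, 0], [0.02, 0.27, 0], [0.02, 0.27, 0], [0.02, 0.27, 0], [0.02, 0.27, 0], [0.02, 0.27, 0]], turn=[0, 0, 0, 0, 0, 0, 0, 0, 0, 0, 0, 0])

```text
time: 16.7
ee_pos: [0.6023, -0.0444, 0.2381]
eef_rot: [0.999, -0.038, 0.0, 0.0]
ft_force: [-0.4, -4.2, 1.6]
width: 0.0298
grip_force: 5.0
```

>>> step_arm(delta_pos=[[0.02, 0.27, 0], [0.02, 0.27, 0], [0.02, 0.27, 0], [0.02, 0.27, 0], [0.02, 0.27, 0], [0.02, 0.27, 0], [0.02, 0.27, 0], [0.02, 0.27, 0], [0.02, 0.27, 0], [0.02, 0.2, 0], [0.01, 0.1, 0], [0, 0, 0]], turn=[0, 0, 0, 0, 0, 0, 0, 0, 0, 0, 0, 0])

```text
time: 17.9
ee_pos: [0.6075, 0.0243, 0.2381]
eef_rot: [0.999, -0.037, -0.0, -0.0]
ft_force: [0.4, -1.8, 0.6]
width: 0.03
grip_force: 5.0
```

>>> step_arm(delta_pos=[[0.015, 0.15, 0], [0.02, 0.25, 0], [0.02, 0.25, 0], [0.02, 0.25, 0], [0.02, 0.25, 0], [0.02, 0.25, 0], [0.02, 0.25, 0], [0.015, 0.2, 0], [0.01, 0.15, 0], [0, 0.1, 0], [0, 0, 0], [0, 0, 0]], turn=[0, 0, 0, 0, 0, 0, 0, 0, 0, 0, 0, 0])

```text
time: 19.1
ee_pos: [0.6115, 0.0761, 0.2381]
eef_rot: [0.999, -0.038, 0.0, -0.0]
ft_force: [0.5, -2.8, 3.1]
width: 0.0303
grip_force: 5.0
```

Run:
```python
from h import *
yh=np.array([.0758,.9971,0])
c=snap('wrist','w3'); d=snap('top','t3'); e=snap('side','s3')
for f in ('w3','t3'):
    p=cloud(load(f)).reshape(-1,3); xr=p[:,0]-.606-.0758*p[:,1]-.0015
    for n,z0,z1,x0,x1 in (('blade',.228,.255,.017,.05),('blk',.218,.232,-.012,.012),('tray',.08,.1,-.03,.05),('roof',.18,.215,.01,.016)):
        q=p[(p[:,2]>z0)&(p[:,2]<z1)&(xr>x0)&(xr<x1)&(p[:,1]>-.02)&(p[:,1]<.17)]
        if len(q)>5:
            s=q@yh; print(f,n,len(q),q.min(0).round(3),q.max(0).round(3),'s',s.min().round(4),s.max().round(4))
s=read_state(); print(s['ee_pos'],s['ee_pos']@yh,s['ft_force'])
a=cv2.resize(c['image'][40:290,150:410,::-1],(416,400)); b=cv2.resize(d['image'][110:210,195:295,::-1],(384,400),interpolation=cv2.INTER_CUBIC)
cv2.imwrite('pics/m3.png',np.hstack([a,b]))
```

```text
w3 blade 390 [0.641 0.07  0.228] [0.648 0.082 0.249] s 0.119 0.1309
w3 blk 1473 [0.601 0.042 0.218] [0.623 0.112 0.232] s 0.0882 0.1582
w3 tray 1039 [0.627 0.007 0.08 ] [0.666 0.144 0.1  ] s 0.0566 0.194
w3 roof 401 [0.621 0.041 0.202] [0.628 0.111 0.207] s 0.0885 0.1581
t3 tray 71 [0.598 0.094 0.08 ] [0.64  0.123 0.1  ] s 0.139 0.1684
[0.61151569 0.07610195 0.23807777] 0.12223414831532443 [ 0.23857736 -2.22795175  1.43463848]
```

View pics/m3.png

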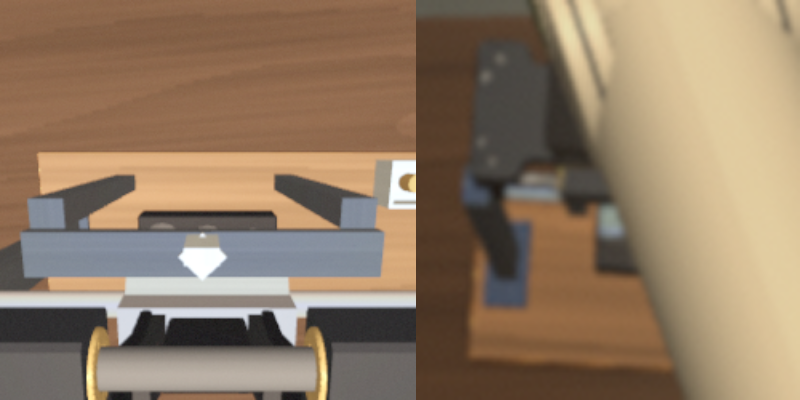

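The wrist view shows the arrow at (202,255) in line with the tab at about (205,330), with the hook under the strip. The depth says 2 mm short, so I nudge it, release and check.

>>> step_arm(delta_pos=[[0.006, 0.08, 0], [0, 0, 0], [0, 0, 0], [0, 0, 0]], turn=[0, 0, 0, 0])

```text
time: 19.65
ee_pos: [0.6117, 0.0775, 0.2381]
eef_rot: [0.999, -0.038, 0.0, 0.0]
ft_force: [-0.5, -4.9, 2.7]
width: 0.0302
grip_force: 5.0
```

>>> step_arm(delta_pos=[[0, 0, 0], [0, 0, 0], [0, 0, 0], [0, 0, 0], [0, 0, 0], [0, 0, 0], [0, 0, 0.3], [0, 0, 0.6], [0, 0, 0.8], [0, 0, 0.8], [0, 0, 0], [0, 0, 0]], turn=[0, 0, 0, 0, 0, 0, 0, 0, 0, 0, 0, 0], grip=0)

```text
time: 20.85
ee_pos: [0.6119, 0.078, 0.3015]
eef_rot: [0.999, -0.038, 0.001, -0.0]
ft_force: [-0.3, -0.1, -1.2]
width: 0.0869
grip_force: 0.0
```

Run:
```python
from h import *
yh=np.array([.0758,.9971,0])
c=snap('wrist','w4'); d=snap('side','s4')
p=cloud(c).reshape(-1,3); xr=p[:,0]-.606-.0758*p[:,1]-.0015
for n,z0,z1,x0,x1 in (('blade',.228,.255,.017,.05),('tab',.245,.28,-.015,.012),('blk',.218,.232,-.012,.012),('roof',.18,.215,.01,.016)):
    q=p[(p[:,2]>z0)&(p[:,2]<z1)&(xr>x0)&(xr<x1)&(p[:,1]>-.02)&(p[:,1]<.17)]
    if len(q)>5:
        s=q@yh; print(n,len(q),q.min(0).round(3),q.max(0).round(3),'s',s.min().round(4),s.max().round(4),(s.min()/2+s.max()/2).round(4))
s=read_state(); print(s['ee_pos'],s['ft_force'])
a=cv2.resize(c['image'][40:290,150:410,::-1],(416,400)); b=cv2.resize(d['image'][140:300,200:354,::-1],(384,400),interpolation=cv2.INTER_CUBIC)
cv2.imwrite('pics/m4.png',np.hstack([a,b]))
```

```text
blade 189 [0.641 0.07  0.228] [0.648 0.082 0.249] s 0.119 0.1309 0.125
tab 925 [0.605 0.063 0.245] [0.617 0.093 0.27 ] s 0.1095 0.1395 0.1245
blk 1262 [0.601 0.043 0.218] [0.623 0.114 0.232] s 0.0896 0.1596 0.1246
roof 309 [0.621 0.043 0.201] [0.629 0.112 0.207] s 0.0899 0.1591 0.1245
[0.61144185 0.07778395 0.30014549] [ 0.29165382 -0.52103135 -1.10800002]
```

View pics/m4.png

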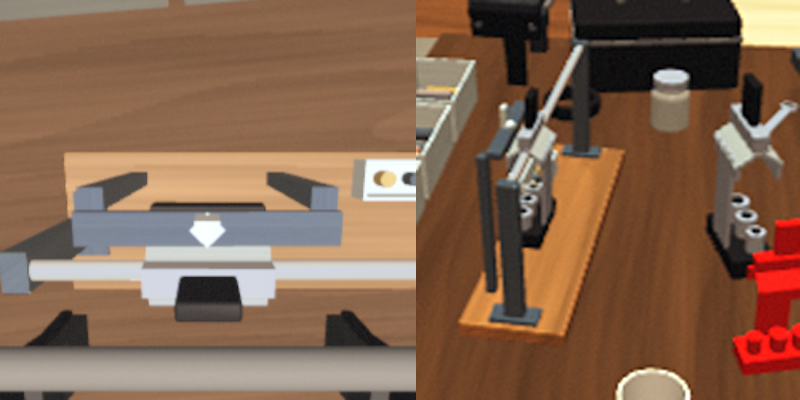

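Tab centre s = 124.5 mm against the mark's 125.0 mm. It is hanging free under the keeper, with the tab at (208,298) directly below the arrow at (207,230). I clear upward and hand in.

>>> step_arm(delta_pos=[[0, 0, 0.6], [0, 0, 0.8], [0, 0, 0.6], [0, 0, 0], [0, 0, 0], [0, 0, 0], [0, 0, 0]], turn=[0, 0, 0, 0, 0, 0, 0])

```text
time: 21.65
ee_pos: [0.6114, 0.0777, 0.3496]
eef_rot: [0.999, -0.038, -0.001, 0.0]
ft_force: [0.2, 1.1, -0.2]
width: 0.087
grip_force: 0.0
```

```bash
python3 -c "
from bench import *
print(close_job())"
```

```text
the job is handed in; nothing more can be done
None
```

The job is handed in at about 21.7 s: the hanger hung free on the open rail, then was slid under the keeper and left hanging with its tab about 0.5 mm from the pointer by my measurement; the cups and jar were not touched.

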